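# Lay the standing slide box down and put it against the carton

### The arm

A 6-joint arm with a two-finger parallel gripper is mounted at the origin on a cart in front of the work surface, level with it; the furniture and walls round the work are solid. World frame = base frame: x ahead of the robot, y to its left, z up, the work surface at z = 0. Lengths are in mm, angles in rad, forces in N, time in s.
With the tool pointing down it reaches from about 350 to 975 mm from the base axis. Payload 7.1 kg.
Tool frame: the origin (TCP) lies at the very end of the fingers, on their centre line; the grasp point (between the pads) lies 19 mm behind it (ctrl.grasp_offset is the distance from the TCP to the grasp point, in mm); z points along the fingers, y is the line along which they close (so a half turn about z gives the same grasp; the last joint's range is limited). The gripper opens to 88 mm and grips with 3 to 60 N. Pads are 20 mm wide; open, the fingers measure 115 mm over their backs; the gripper's body (75 mm by 178 mm) begins 61 mm behind the grasp point.
Start: joints at [1.187, 0.423, 1.63, -0, 1.089, -0.019], TCP at [222.944, 583.867, 222.675] pointing down, gripper open.
Joint ranges: [-3, 3], [-0.9, 2.11], [0.09, 2.58], [-1.31, 4.45], [0.11, 2.69], [-2.54, 2.54]. Speed limits (rad/s): [2.39, 2.39, 3.01, 3.14, 3.14, 3.14].

### API

Orientations are given as a rotation vector (axis times angle).
In Python, from workcell import ctrl, viewer, ticket, models gives the robot as it stands.
- The arm moves only by the tool play_rows, never from a script. Its arguments are lists of equal length, an entry for each row: "dp": the shift along the world's x, y, z in mm, a list of three; "yaw": the turn about the world's z in degrees. In form: {"dp": [[tx, ty, tz], ...], "yaw": [yaw, ...]}. A call has 1 to 8 rows; each row shifts and turns the commanded pose from where the row before left it; what a row does not reach is not made up. A row lasts 1/12 s, in which the tool goes at most 41.7 mm and 7.16 degrees, less where a joint would pass 70% of its speed; a pose out of reach is approached as far as the arm can. A call is refused whole if a number of a shift passes 41.7 or a number of a turn 7.16, either way. A call with a gripper value outside its range is refused whole. "gripper" is the closure, from 0 (fully open) to 1 (shut), set as the call begins (left out, the last holds). The fingers move at their own pace and stop on an object; the grip force is fixed at half the most. Time passes only in rows, so rows that do not move let the fingers close. It gives the time, the measured TCP pose, the force, the opening and the grip force at its end, in the units of the state.
- ctrl.get_obs(): the state, without advancing time (a new reading comes with each control period).
- viewer.get_image(name): name is "scene" or "top" or "wrist"; returns a dict with "pixels" (384x512x3 uint8, red, green, blue), "range_z" (384x512 float32, mm along the optical axis (not along the pixel's ray), 0 where there is no reading), "fx", "fy", "cx", "cy" (pixels), "T" (4x4, takes a point from camera to world coordinates); the wrist camera has in their place "hand_eye" (4x4, takes a point from camera to tool coordinates, whose origin is the TCP and whose axes are the flange's). Camera axes: x right, y up, looking along -z (the intrinsics and any distortion apply to the point x, -y, -z); pixel columns grow to the right and rows downward; lengths in mm; the calibration is good to about 2 mm. A picture is of the moment at which its call begins: read the wrist's pose just before it.
- ticket.close_job(): hands the job in; it is judged then, once.
Trained networks look in a picture, given as the dict that the camera call returned (one of the last four; its "shot" number tells which), for a name from the list of things; names that differ only in an ending like _2 or _b are one class to them, and where a whole thing is asked for, a point or a joint stands for the part that bears it (a point fixed in the world has none). Each returns a list of dicts, best first, with "conf" (0 to 1); they miss things now and then, are a little off and sometimes report something else, mostly with a low value. They report only what shows in the picture. A call takes as long as a camera call.
- models.look_for(picture, name): "bbox" ([centre column, centre row, width, height] in pixels, round what is visible of it).
- models.landmark_of(picture, name): "location" ([column, row] in pixels: a listed point, or the origin of a listed thing).
The state is a dict: "t": time; "qpos": joint angles; "qvel": joint speeds; "joint_torque": joint torques, N m; "ee_pos": TCP position; "orientation": TCP orientation; "ft_force": force on the tool from outside, world axes, zero at the start; "moment": the same for the moment, N m; "width": finger opening in mm; "grasp_force": force on a finger pad.
Only numpy, scipy, OpenCV 4.12 (cv2) and the standard library are available. Lean on these libraries where they do the work, as an engineer would, in place of code of your own. Each camera call takes 0.05 s, during which the arm holds its last target. There are 200 camera calls.

### The job

The flat slide box has been left standing on its edge in front of the brown reagent carton. Using only pushes of the fingers, never picking it up, tip it over away from you so that it lies on its base with the lid up, then push it straight back until its hinge edge lies flush against the carton's front. Leave everything else on the top undisturbed.

Things in the scene. Friction and masses are not known exactly. Their poses are not given: they have to be found in the camera images.
- slide_box: Shut flat blue slide box, about 0.3 kg; its lid stays shut. Origin at the centre of its base; +z out of the lid (base z = 0, lid top z = 34 mm), +x to the hinge edge (edges at x = -50 and +48 mm, white catch on the -x edge), ends at y = -88 and +88 mm. Starts standing on its catch edge, hinge edge up, lid facing roughly the robot, base facing the carton.
- box_centre (a point): Centre of the slide box, half-way through its thickness; axes as the slide box's. Standing, the box is 98 mm tall and 34 mm deep. A push of about 1 N near its top tips it; tipped some 20 degrees it falls by itself, its centre then lying about 50 to 60 mm farther on. Lying, it slides under a push of 1 to 4 N.
- box_hinge_edge (a point): Middle of the slide box's hinge edge face, half-way through its thickness (x = +48 mm of the box): the edge that ends against the carton. If one corner meets the carton first, friction can hold the box skewed under a push at its middle; a push near the lagging end then brings it flush.
- carton: Brown card reagent carton, shut, fixed at the back (does not give way). Origin at the centre of its underside; flat front face at its x = -27 mm, looking along its -x, roughly to the robot; 268 mm long along its y (-134 to +134), 155 mm tall, back at x = +44 mm. A thin flap stands out about 15 mm near the top only, above the height of the lying slide box.
- carton_front (a point): Point in the middle of the length of the carton's front face, 17 mm above the surface; axes as the carton's.
- tissue_box: Pink tissue box, fixed, 117 mm deep, 231 mm long (its y), 65 mm tall with tissue above. Not to be used; it stands beside the carton, to the left or right of it. Origin at the centre of its underside.
- oil_bottle: Bystander to be left alone: small brown bottle with black cap, 28 mm diameter, 57 mm tall, standing. Origin at the centre of its underside.
- pot: Bystander to be left alone: white screw-cap specimen pot, 50 mm diameter, 55 mm tall, standing. Origin at the centre of its underside.
- timer: Bystander to be left alone: flat three-key bench timer, 62 x 64 x 19 mm, lying. Origin at the centre of its underside.
- cover_box: Bystander to be left alone: small flat cover-glass box, 34 x 34 x 17 mm, lying. Origin at the centre of its underside.
- reagent_bottle: Bystander to be left alone: round bottle with red cap, 44 mm diameter, 90 mm tall, standing. Origin at the centre of its underside.
- marker: Bystander to be left alone: marker pen, 132 mm long, 13 mm thick, lying along its y axis. Origin at the centre of its underside.
- tape_roll: Bystander to be left alone: roll of label tape lying flat, 64 mm wide, 20 mm high. Origin at the centre of its underside.

How it is judged:
By the outcome, as a careful person would: the job done as asked, in the order asked, and still so for the second after the job is handed in, with the robot touching nothing.
It also fails if it takes over 54 s, if anything falls off the work surface, if the arm or the gripper's body presses on something with over 40 N, if the wrist force passes 120 N, or if a joint passes its speed limit or range.

## Working session

There is one attempt and no reset: what is moved stays moved. The work goes in short steps, Python scripts to look and compute and a tool call to move; the robot and the scene stay as the last step left them, time stands still between calls to the robot, and variables do not carry over. Pictures are saved under pics/ and viewed, at most 10 in all, crops included, and the job is handed in when it is done.

Besides the shell and the picture viewer there is one more tool, called after "Request:" as name(argument=value, ...) on one line, values as JSON. play_rows: Moves the arm, as the interface text tells. Its arguments: {"type":"object","properties":{"dp":{"type":"array"},"yaw":{"type":"array"},"gripper":{"type":"number"}},"required":["dp","yaw"]}

```bash
mkdir -p pics; ls; cat > h.py <<'E'
import numpy as np, cv2
from workcell import ctrl, viewer, ticket, models
def T_of(p):
    if "T" in p: return np.array(p["T"])
    o=ctrl.get_obs(); T=np.eye(4); T[:3,:3]=cv2.Rodrigues(np.array(o["orientation"],float))[0]; T[:3,3]=o["ee_pos"]
    return T@np.array(p["hand_eye"])
def cloud(p):
    z=p["range_z"]; v,u=np.mgrid[:z.shape[0],:z.shape[1]]
    c=np.stack([(u-p["cx"])/p["fx"]*z,-(v-p["cy"])/p["fy"]*z,-z,np.ones_like(z)],-1)
    w=(c@T_of(p).T)[...,:3]; w[z<=0]=np.nan; return w
def save(p,n): cv2.imwrite(f"pics/{n}.png",cv2.cvtColor(p["pixels"],cv2.COLOR_RGB2BGR))
E
python3 - <<'E'
from h import *
print(ctrl.get_obs())
for n in("scene","top"):
    p=viewer.get_image(n); save(p,n+"0"); w=cloud(p); print(n,[k for k in p if k not in("pixels","range_z")],T_of(p)[:3,3].round())
    for o in "slide_box carton tissue_box oil_bottle pot timer cover_box reagent_bottle marker tape_roll box_hinge_edge".split():
        r=models.landmark_of(p,o)[:1]; b=models.look_for(p,o)[:1]
        if r:
            c,rw=np.round(r[0]["location"]).astype(int); print(o,c,rw,round(r[0]["conf"],2), b and (np.round(b[0]["bbox"]),round(b[0]["conf"],2)), w[min(max(rw,0),383),min(max(c,0),511)].round())
        else: print(o,"none",b)
    np.save(n+"0.npy",w)
E
```

```text
pics
{'t': 0.0, 'qpos': array([ 1.18699302e+00,  4.23828207e-01,  1.63067591e+00, -6.29775463e-06,
        1.08861619e+00, -1.89691254e-02]), 'qvel': array([ 2.62456545e-03, -1.51696550e-03,  8.33933571e-05,  8.79134217e-04,
       -4.06269011e-04, -5.99927828e-04]), 'joint_torque': array([-1.06396954e-03, -5.44604874e+01, -2.73660189e+01,  6.41275733e-02,
        2.27510557e-02, -8.49662433e-05]), 'ee_pos': array([222.74819754, 583.36506368, 221.91512912]), 'orientation': array([-5.69848049e-01, -3.08917247e+00,  2.35266718e-03]), 'ft_force': array([ 0.19559534,  0.08573922, -0.31782849]), 'moment': array([ 0.02529233, -0.00380242,  0.00863366]), 'grasp_force': 0.0, 'width': 87.95759089123491}
scene ['fx', 'fy', 'cx', 'cy', 'T', 'shot'] [  34. -907.  608.]
slide_box 226 192 0.96 [] [449. 112.  65.]
carton 275 188 0.81 (array([278., 173.,  63.,  70.]), 0.82) [639. 117.  33.]
tissue_box 328 230 0.67 (array([262., 228.,   6.,  23.]), 0.71) [ 617. -215.   49.]
oil_bottle 260 236 0.63 (array([261., 227.,   8.,  23.]), 0.69) [464. -97.   8.]
pot 310 250 0.89 [] [ 540. -240.   22.]
timer 2
[... 641 characters left out ...]
]), 0.8) [621. 172. 131.]
tissue_box none [{'bbox': [269.9, 134.9, 76.3, 68.5], 'conf': 0.86}]
oil_bottle 282 201 0.56 [] [460. -79.  -7.]
pot 146 244 0.54 (array([271., 177.,   8.,  12.]), 0.71) [547. 372.  68.]
timer 310 182 0.53 (array([312., 184.,  25.,  24.]), 0.81) [ 464. -189.   14.]
cover_box 274 177 0.67 (array([269., 134.,  75.,  65.]), 0.6) [538. -93.  23.]
reagent_bottle 147 244 0.65 (array([146., 241.,  17.,  10.]), 0.76) [548. 370.  57.]
marker 168 294 0.62 (array([171., 290.,  36.,  29.]), 0.57) [384. 393.   8.]
tape_roll 352 149 0.77 (array([354., 150.,  23.,  17.]), 0.67) [ 493. -380.   -6.]
box_hinge_edge 222 226 0.65 (array([225., 230.,  50.,  52.]), 0.66) [470. 139.  97.]
```

```bash
python3 - <<'E'
import cv2
a=cv2.imread("pics/top0.png")[90:340,90:400]; cv2.imwrite("pics/top0c.png",cv2.resize(a,None,fx=2.4,fy=2.4,interpolation=3))
import numpy as np
for n in("top","scene"):
    im=cv2.imread(f"pics/{n}0.png"); w=np.load(n+"0.npy"); hsv=cv2.cvtColor(im,cv2.COLOR_BGR2HSV)
    x,y,z=w[...,0],w[...,1],w[...,2]
    m=(x>350)&(x<560)&(y>0)&(y<300)&(z>85)&(z<110)
    print(n,m.sum()); P=w[m][:,:2].astype(np.float32); 
    r=cv2.minAreaRect(P); print("box top rect",r,cv2.boxPoints(r).round(),np.median(w[m][:,2]))
    m=(x>500)&(x<760)&(y>-50)&(y<360)&(z>145)&(z<175); P=w[m][:,:2].astype(np.float32)
    r=cv2.minAreaRect(P);print("carton top",m.sum(),r,cv2.boxPoints(r).round())
E
```

```text
top 638
box top rect ((459.2243957519531, 141.06271362304688), (35.4942741394043, 173.3050537109375), 15.906791687011719) [[418. 220.]
 [466.  53.]
 [500.  63.]
 [453. 229.]] 97.57839117922617
carton top 2683 ((667.0130004882812, 155.02642822265625), (157.98594665527344, 409.9887390136719), 0.14409247040748596) [[588. 360.]
 [589. -50.]
 [747. -50.]
 [745. 360.]]
scene 378
box top rect ((457.5511169433594, 138.70384216308594), (38.722862243652344, 180.61891174316406), 17.424095153808594) [[412. 219.]
 [466.  47.]
 [503.  58.]
 [449. 231.]] 98.66570363272228
carton top 1335 ((664.5756225585938, 155.03103637695312), (409.4729919433594, 162.77371215820312), 89.94564056396484) [[583. -50.]
 [746. -50.]
 [746. 360.]
 [583. 360.]]
```

View pics/top0c.png

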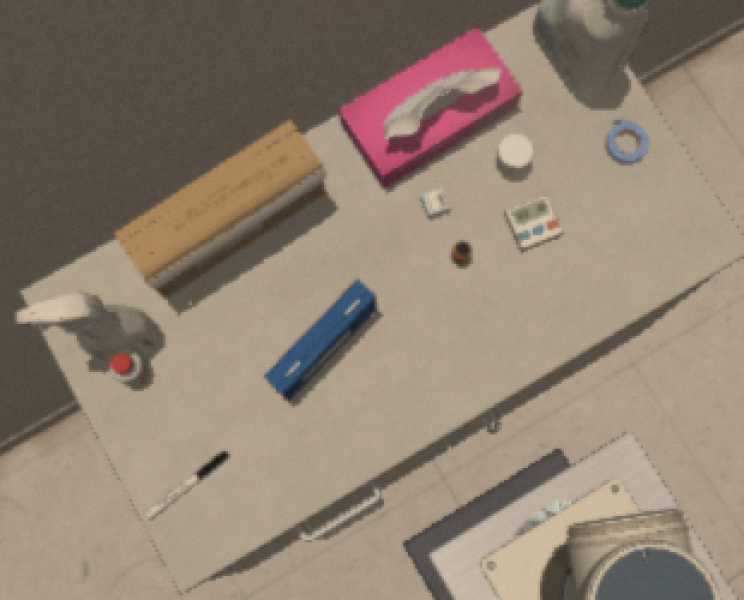

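View pics/scene0.png

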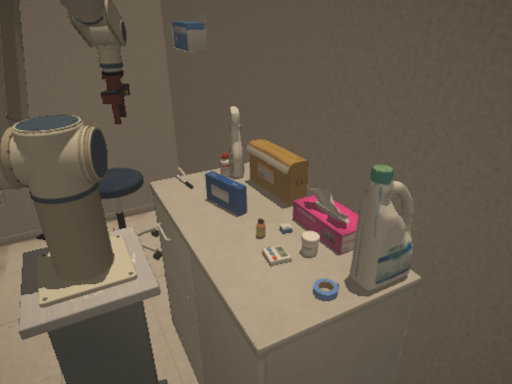

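The top view (crop) shows the blue box on edge at (322,338) in front of the carton (230,205). The bystanders are clear of the path between them. Next I fit the carton's yaw and front face.

```bash
python3 - <<'E'
import cv2, numpy as np
for n in("top","scene"):
    im=cv2.imread(f"pics/{n}0.png"); w=np.load(n+"0.npy"); x,y,z=np.moveaxis(w,-1,0)
    hsv=cv2.cvtColor(im,cv2.COLOR_BGR2HSV)
    br=(hsv[...,0]>8)&(hsv[...,0]<25)&(hsv[...,1]>90)
    m=br&(x>520)&(x<780)&(y>0)&(y<380)&(z>147)&(z<165)
    m=cv2.erode(m.astype(np.uint8),np.ones((2,2)))>0
    r=cv2.minAreaRect(w[m][:,:2].astype(np.float32)); print(n,"top",m.sum(),r,cv2.boxPoints(r).round())
    # front face band
    for a,b in((15,60),(60,110)):
        m=(x>540)&(x<680)&(y>20)&(y<320)&(z>a)&(z<b)
        P=w[m][:,:2]
        if len(P)>20:
            vx=cv2.fitLine(P.astype(np.float32),cv2.DIST_HUBER,0,.01,.01).ravel(); print(a,b,m.sum(),vx, np.degrees(np.arctan2(-vx[0],vx[1])), P.min(0),P.max(0))
    m=(x>380)&(x<560)&(y>20)&(y<260)&(z>15)&(z<85)
    P=w[m][:,:2]
    if len(P)>20:
        vx=cv2.fitLine(P.astype(np.float32),cv2.DIST_HUBER,0,.01,.01).ravel(); print("boxface",m.sum(),vx,np.degrees(np.arctan2(-vx[0],vx[1])))
E
```

```text
top top 1523 ((666.6376342773438, 166.60415649414062), (73.8163833618164, 263.4991760253906), 3.6293883323669434) [[621. 296.]
 [638.  33.]
 [712.  37.]
 [695. 300.]]
15 60 296 [ 6.8839498e-02 -9.9762774e-01  6.3739777e+02  1.6604926e+02] -176.05266 [627.23882012  32.20771116] [649.12398412 298.69568661]
60 110 31 [ 6.7437999e-02 -9.9772346e-01  6.3327081e+02  2.1514757e+02] -176.13315 [626.50672913 112.15101494] [640.75592215 296.55339992]
boxface 177 [ 2.7999210e-01 -9.6000230e-01  4.3692538e+02  1.5723888e+02] -163.74026
scene top 562 ((662.2586059570312, 157.2889862060547), (72.78600311279297, 260.53680419921875), 6.068187713623047) [[612. 283.]
 [640.  24.]
 [712.  32.]
 [685. 291.]]
15 60 560 [ 7.6577201e-02 -9.9706364e-01  6.3873743e+02  1.4784630e+02] -175.60814 [588.95790168  24.40718758] [679.43612234 319.90150772]
60 110 650 [ 7.7142604e-02 -9.9702007e-01  6.3875549e+02  1.4654507e+02] -175.57565 [590.54980032  25.95640767] [679.93790184 319.58246   ]
boxface 745 [ 2.93357700e-01 -9.56002772e-01  4.45188599e+02  1.26772026e+02] -162.94092
```

Request:
play_rows(dp=[[11,-28,0],[11,-28,0],[11,-28,0],[11,-28,0],[11,-28,0],[11,-28,0],[11,-28,0],[11,-28,0]], yaw=[4.7,4.7,4.7,4.7,4.7,4.7,4.6,4.5])

```text
t: 2.97
ee_pos: [311.2, 358.6, 222.8]
orientation: [-0.455, 3.108, 0.0]
ft_force: [0.4, -0.6, -0.2]
width: 87.8
grasp_force: 0.0
```

Request:
play_rows(dp=[[11,-28,0],[11,-29,0],[11,-29,0],[11,-29,0],[11,-29,0],[11,-29,0],[11,-29,0],[11,-29,0]], yaw=[0,0,0,0,0,0,0,0])

```text
t: 3.63
ee_pos: [399.3, 127.4, 223.0]
orientation: [-0.448, 3.109, 0.0]
ft_force: [0.2, 0.6, 0.1]
width: 87.3
grasp_force: 0.0
```

Request:
play_rows(dp=[[0,0,-25],[0,0,-25],[0,0,-20],[0,0,-10],[0,0,0],[0,0,0]], yaw=[0,0,0,0,0,0])

```text
t: 4.13
ee_pos: [398.8, 128.8, 142.6]
orientation: [0.448, -3.109, 0.0]
ft_force: [-0.3, 0.1, -1.0]
width: 87.9
grasp_force: 0.0
```

Request:
play_rows(dp=[[1,-3,-20],[1,-3,-20],[0,0,-16],[6,1.8,0],[6,1.8,0],[6,1.8,0],[4,1.2,0],[0,0,0]], yaw=[0,0,0,0,0,0,0,0])

```text
t: 4.8
ee_pos: [425.3, 130.2, 87.9]
orientation: [-0.448, 3.106, 0.001]
ft_force: [-0.8, 0.4, -0.5]
width: 87.8
grasp_force: 0.0
```

```bash
python3 - <<'E'
from h import *
print(ctrl.get_obs()["ee_pos"])
p=viewer.get_image("scene"); cv2.imwrite("pics/s1.png",cv2.resize(p["pixels"][120:280,160:360,::-1],None,fx=3,fy=3,interpolation=2))
E
```

```text
[425.2666126  130.20855422  87.934217  ]
```

View pics/s1.png

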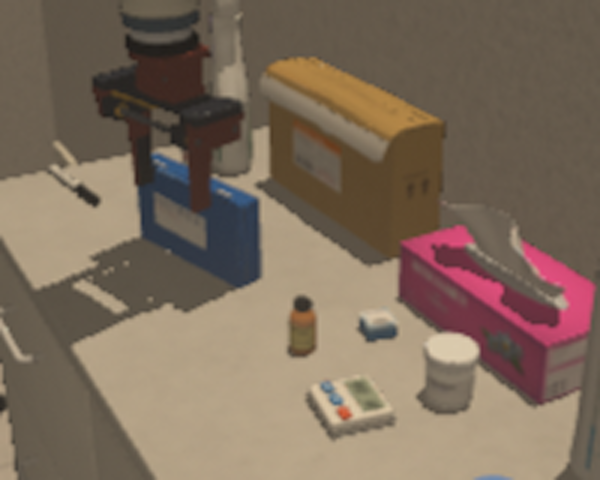

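The open fingers (about (145,165) and (200,180)) stand just in front of the box's upper lid face, so I'm pushing now.

Request:
play_rows(dp=[[5,1.5,0],[5,1.5,0],[5,1.5,0],[5,1.5,0],[5,1.5,0],[5,1.5,0],[5,1.5,0]], yaw=[0,0,0,0,0,0,0])

```text
t: 5.43
ee_pos: [458.6, 140.2, 86.6]
orientation: [-0.448, 3.109, 0.0]
ft_force: [-0.6, 0.0, -0.1]
width: 88.1
grasp_force: 0.0
```

Request:
play_rows(dp=[[5,1.5,0],[5,1.5,0],[5,1.5,0],[0,0,0],[0,0,0],[0,0,0],[0,0,0],[0,0,0]], yaw=[0,0,0,0,0,0,0,0])

```text
t: 6.1
ee_pos: [472.6, 144.4, 86.7]
orientation: [0.448, -3.109, 0.0]
ft_force: [-0.3, -0.2, 0.3]
width: 88.0
grasp_force: 0.0
```

```bash
cat >> h.py <<'E'
def boxfit(n):
    p=viewer.get_image(n); w=cloud(p); hsv=cv2.cvtColor(p["pixels"],cv2.COLOR_RGB2HSV)
    x,y,z=np.moveaxis(w,-1,0)
    bl=(hsv[...,0]>95)&(hsv[...,0]<130)&(hsv[...,1]>100)
    m=bl&(x>400)&(x<660)&(y>20)&(y<300)&(z>10)&(z<120)
    print("z pct",np.percentile(w[m][:,2],[5,50,95]).round())
    t=m&(z>26)&(z<44); r=cv2.minAreaRect(w[t][:,:2].astype(np.float32)); print(n,t.sum(),np.round(r[0]),np.round(r[1]),r[2],cv2.boxPoints(r).round().tolist()); return p
E
python3 - <<'E'
from h import *
for n in("scene","top"): p=boxfit(n); save(p,n+"2")
cv2.imwrite("pics/s2.png",cv2.resize(viewer.get_image("scene")["pixels"][120:280,160:360,::-1],None,fx=3,fy=3,interpolation=2))
E
```

```text
z pct [34. 36. 38.]
scene 350 [525. 155.] [ 91. 175.] 17.935808181762695 [[455.0, 224.0], [508.0, 58.0], [595.0, 86.0], [541.0, 252.0]]
z pct [27. 33. 39.]
top 97 [537. 234.] [30. 37.] 20.15935516357422 [[516.0, 247.0], [529.0, 212.0], [557.0, 222.0], [544.0, 257.0]]
```

View pics/s2.png

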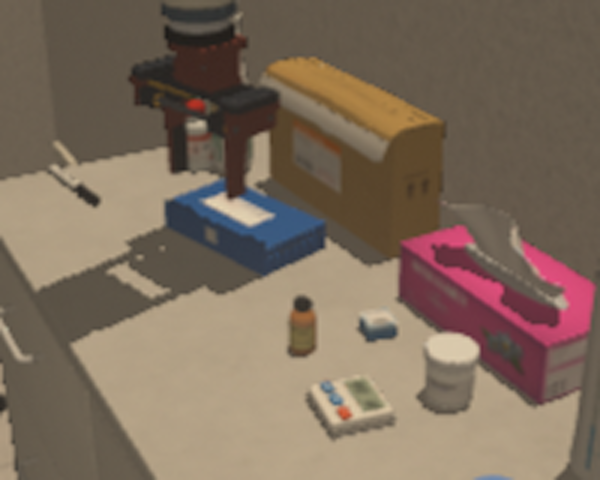

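The box lies lid up with the catch toward the robot (210,235). I'll back off, turn the fingers square to the carton, go down and push.

Request:
play_rows(dp=[[-17,0,0],[-17,0,0],[-17,1,0],[-12,1,0],[0,0,-25],[0,0,-25],[0,0,-24],[0,0,0]], yaw=[-3,-3,-3,-3.3,0,0,0,0])

```text
t: 6.92
ee_pos: [407.7, 145.8, 9.9]
orientation: [0.112, -3.134, 0.002]
ft_force: [-0.7, -0.0, 1.5]
width: 88.0
grasp_force: 0.0
```

Request:
play_rows(dp=[[8,0.6,0],[8,0.6,0],[8,0.6,0],[8,0.6,0],[6,0.4,0],[6,0.4,0],[6,0.4,0],[6,0.4,0]], yaw=[0,0,0,0,0,0,0,0])

```text
t: 7.58
ee_pos: [465.9, 150.4, 12.8]
orientation: [0.113, -3.139, 0.0]
ft_force: [-2.9, 0.5, 1.2]
width: 88.0
grasp_force: 1.2
```

Request:
play_rows(dp=[[5,0.4,0],[5,0.4,0],[5,0.4,0],[5,0.4,0],[0,0,0],[0,0,0]], yaw=[0,0,0,0,0,0])

```text
t: 8.08
ee_pos: [486.8, 152.2, 12.7]
orientation: [-0.112, 3.138, 0.0]
ft_force: [-0.5, 0.2, 0.1]
width: 88.1
grasp_force: 0.0
```

```bash
python3 - <<'E'
from h import *
for n in("scene","top"): p=boxfit(n)
print(ctrl.get_obs()["ee_pos"])
E
```

```text
z pct [34. 36. 37.]
scene 260 [552. 143.] [ 91. 164.] 4.486494541168213 [[500.0, 221.0], [513.0, 57.0], [603.0, 64.0], [591.0, 228.0]]
z pct [28. 34. 41.]
top 29 [562. 236.] [49. 12.] 12.089919090270996 [[537.0, 237.0], [539.0, 225.0], [587.0, 236.0], [585.0, 247.0]]
[486.24263082 152.06302105  12.6768873 ]
```

Request:
play_rows(dp=[[5,0.4,0],[5,0.4,0],[5,0.4,0],[5,0.4,0],[5,0.4,0],[5,0.4,0],[4,0.3,0],[0,0,0]], yaw=[0,0,0,0,0,0,0,0])

```text
t: 8.85
ee_pos: [521.4, 155.0, 12.8]
orientation: [-0.112, 3.138, 0.0]
ft_force: [0.7, -0.5, -0.1]
width: 87.3
grasp_force: 0.0
```

Request:
play_rows(dp=[[2,0.1,0],[2,0.1,0],[2,0.1,0],[0,0,0]], yaw=[0,0,0,0])

```text
t: 9.18
ee_pos: [525.9, 155.1, 12.7]
orientation: [0.112, -3.139, 0.0]
ft_force: [-3.1, -0.2, 1.6]
width: 87.7
grasp_force: 1.5
```

Request:
play_rows(dp=[[1,0.1,0],[1,0.1,0],[1,0.1,0],[0,0,0]], yaw=[0,0,0,0])

```text
t: 9.52
ee_pos: [525.8, 154.9, 12.4]
orientation: [0.112, -3.134, 0.002]
ft_force: [-10.8, 0.4, 8.3]
width: 87.8
grasp_force: 5.5
```

```bash
python3 - <<'E'
from h import *
p=boxfit("scene"); o=ctrl.get_obs(); print(o["ee_pos"],o["ft_force"],o["moment"])
cv2.imwrite("pics/s3.png",cv2.resize(p["pixels"][140:250,200:340,::-1],None,fx=5,fy=5,interpolation=2))
w=viewer.get_image("wrist"); save(w,"w3")
E
```

```text
z pct [33. 36. 37.]
scene 151 [578. 146.] [ 63. 169.] 5.67887544631958 [[538.0, 227.0], [555.0, 59.0], [617.0, 65.0], [601.0, 233.0]]
[525.84013898 154.9327336   12.36726137] [-10.42690346   0.32582223   9.08051197] [ 0.0053643   1.7479813  -0.13496253]
```

View pics/s3.png

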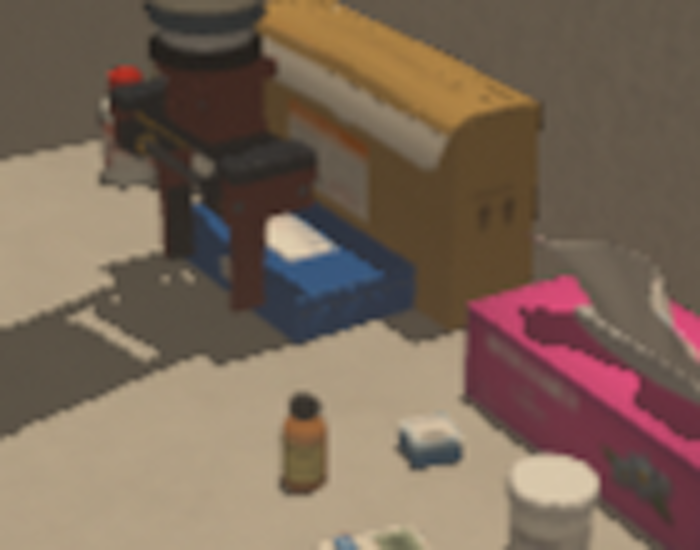

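View pics/w3.png

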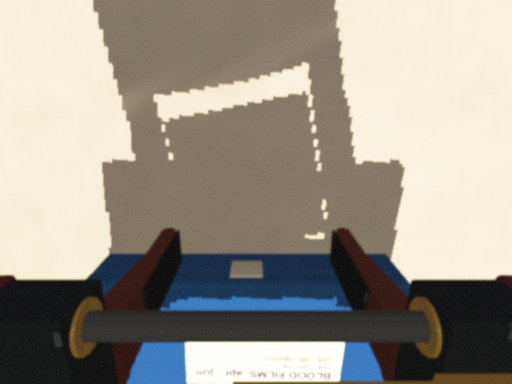

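Contact is confirmed: the box abuts the carton at crop (410,290), with both fingers on the catch edge. Now I'll press each end in turn to make it flush.

Request:
play_rows(dp=[[-7,-0.5,0],[-8,-0.5,0],[0,0,0],[2,0.1,0],[2,0.1,0],[2,0.1,0],[2,0.1,0],[0,0,0]], yaw=[0,-3,-3,0,0,0,0,0])

```text
t: 10.28
ee_pos: [520.8, 154.6, 12.5]
orientation: [-0.05, -3.138, 0.001]
ft_force: [-6.2, 0.3, 4.7]
width: 87.8
grasp_force: 2.7
```

Request:
play_rows(dp=[[1,0.1,0],[1,0.1,0],[0,0,0]], yaw=[0,0,0])

```text
t: 10.53
ee_pos: [520.9, 154.5, 12.3]
orientation: [-0.049, -3.135, 0.003]
ft_force: [-10.3, -0.2, 8.7]
width: 88.1
grasp_force: 5.1
```

Left end is solid. Now the right end.

Request:
play_rows(dp=[[-8,-0.5,0],[-4,-0.3,0],[0,0,0],[2,0.1,0],[3,0.2,0],[3,0.2,0],[2,0.1,0],[0,0,0]], yaw=[0,6,6,0,0,0,0,0])

```text
t: 11.2
ee_pos: [520.8, 154.5, 12.5]
orientation: [0.272, -3.126, 0.0]
ft_force: [-4.8, 0.4, 4.1]
width: 87.5
grasp_force: 2.6
```

Request:
play_rows(dp=[[1,0.1,0],[1,0.1,0],[0,0,0]], yaw=[0,0,0])

```text
t: 11.45
ee_pos: [520.8, 154.5, 12.3]
orientation: [0.271, -3.123, 0.001]
ft_force: [-9.7, 0.3, 8.1]
width: 87.6
grasp_force: 5.0
```

Both ends stop at the same place (520.8 and 520.9), so the box is flush. Retreating.

Request:
play_rows(dp=[[-8,-0.6,0],[-15,-1,0],[-20,-1.5,0],[-20,-1.5,10],[-20,-1.5,30],[-10,0,35],[0,0,35],[0,0,35]], yaw=[0,0,0,0,0,0,0,0])

```text
t: 12.12
ee_pos: [430.1, 148.7, 159.0]
orientation: [0.275, -3.129, 0.0]
ft_force: [0.3, 0.3, 0.1]
width: 87.7
grasp_force: 0.0
```

Request:
play_rows(dp=[[-10,25,30],[-15,30,20],[-15,30,0],[-10,20,0],[0,0,0],[0,0,0]], yaw=[0,0,0,0,0,0])

```text
t: 12.62
ee_pos: [380.8, 254.7, 207.9]
orientation: [-0.279, 3.128, 0.001]
ft_force: [0.2, -1.0, -1.2]
width: 87.6
grasp_force: 0.0
```

```bash
python3 - <<'E'
from h import *
for n in("scene","top"):
    p=boxfit(n)
    cv2.imwrite(f"pics/f_{n}.png",cv2.resize(p["pixels"][140:270,190:340,::-1] if n=="scene" else p["pixels"][120:300,120:340,::-1],None,fx=3.3,fy=3.3,interpolation=2))
a,b=[cv2.imread(f"pics/f_{n}.png") for n in("scene","top")]
h=max(a.shape[0],b.shape[0]); a=cv2.resize(a,(int(a.shape[1]*.65*1.3),int(a.shape[0]*.65*1.3)));b=cv2.resize(b,None,fx=.5,fy=.5)
c=np.zeros((max(a.shape[0],b.shape[0]),a.shape[1]+b.shape[1],3),np.uint8);c[:a.shape[0],:a.shape[1]]=a;c[:b.shape[0],a.shape[1]:]=b;print(c.shape);cv2.imwrite("pics/f.png",c)
E
```

```text
z pct [33. 36. 38.]
scene 285 [574. 146.] [ 75. 169.] 2.802366256713867 [[532.0, 229.0], [541.0, 60.0], [616.0, 64.0], [607.0, 233.0]]
z pct [28. 34. 40.]
top 727 [588. 156.] [ 96. 171.] 3.971604347229004 [[534.0, 238.0], [546.0, 68.0], [642.0, 74.0], [630.0, 245.0]]
(362, 781, 3)
```

View pics/f.png

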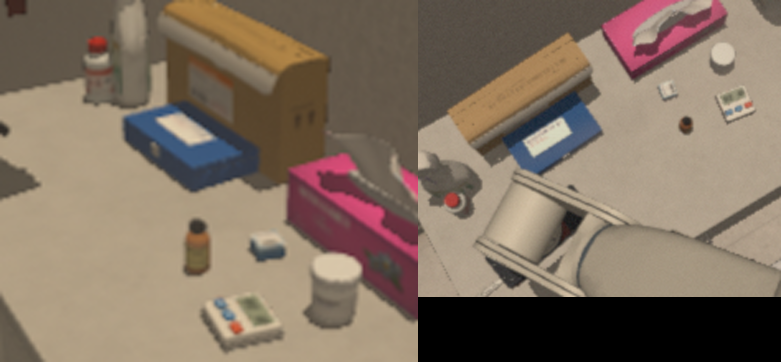

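The box lies lid up, flat against the carton's front, with top-view yaw 4.0° against the carton's 4°. The bystanders haven't moved. Handing in.

```bash
python3 -c "
from workcell import ticket
print(ticket.close_job())"
```

```text
the job is handed in; nothing more can be done
None
```

The slide box was tipped over with finger pushes only, now lies lid up with its hinge edge flush against the carton's front, and the job is handed in; the other items looked undisturbed in the last pictures.

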